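# Pepper mill and oil bottle out of the divided carton

### The job

Lift the wooden pepper mill and the green oil bottle out of the leaning divided cardboard carton and set both gently down, upright and wholly on the white cutting board. Leave the salt shaker and the mustard jar in their cells and do not push aside the spice jar or the onion pieces on the board.

Things in the scene. Friction and masses are not known exactly. Their poses are not given: they have to be found in the camera images.
- carton: Fixed open cardboard carton on a plywood stand, 144 mm front to rear, 260 wide, 178 long, leaning 30 degrees: its mouth leans to this frame's -x (robot's side). Frame level, z up, x front to rear, y along the width; origin on the worktop, 26 mm under the middle of the lower front edge. Axis out of the mouth: (-0.5, 0, 0.866); front to rear: (0.866, 0, 0.5).
- mouth (a point): Centre of the carton's mouth, level with the rim, where the dividers cross. 2 x 2 cells (front and rear row; left, right along y), each 66 mm front to rear, 124 mm along y, 174 mm deep along the axis; walls and dividers 4 mm, up to the rim. Short flaps at the two y ends are folded out and down, 30 mm sideways. Axes as carton.
- front_rim (a point): Middle of the front row at the rim, on the divider between its two cells; cell centres lie 64 mm either way along y. This row holds the pepper mill in one cell and the mustard jar in the other, at random. Each item stands on its cell's floor and leans on the cell's front wall, within about 2 degrees of the carton's axis, near the middle of the cell along y.
- rear_rim (a point): The same for the rear row, which holds the oil bottle in one cell and the salt shaker in the other, at random.
- mill: Dark brown wooden pepper mill, 170 mm tall, 0.15 to 0.24 kg, round: foot and body 58 mm across up to 122 mm, head 49 mm across from 123 to 159 mm (best grasp), small knob above. Origin at the centre of its underside, z up its axis. In the carton it leans 30 degrees with the carton, its top 4 mm below the rim.
- oil_bottle: Green glass oil bottle with a dark steel cap and white label, 170 mm tall, 0.15 to 0.29 kg, round: body 45 mm across up to 100 mm, shoulder to 126 mm, neck 19 mm across, cap 23 mm across from 154 to 170 mm (pads centred there or just below grip it well). Origin at the centre of its underside, z up its axis. In the carton it leans with the carton, its top 4 mm below the rim.
- salt: Salt shaker, clear with grey top, 44 mm across, 90 mm tall, in a rear cell of the carton; bystander. Origin at the centre of its underside.
- mustard: Mustard jar with red lid, 62 mm across, 90 mm tall, in a front cell of the carton; bystander. Origin at the centre of its underside.
- board: White cutting board lying flat and fixed, 256 mm along its x, 356 mm along its y, 10 mm thick. Origin at the centre of its underside. Wall cabinets hang 0.49 m above the worktop from world x = 0.6 on, so a tall item is best set down where x is below 0.53 m, with the tool upright.
- spice_jar: Spice jar with white cap and orange contents standing on the board, 43 mm across, 85 mm tall; bystander. Origin at the centre of its underside.
- onion_half: Half red onion, cut face up, 68 mm along x, 89 mm along y (from -38 to +44 mm), 41 mm tall, on the board; bystander. Origin under its centre.
- onion_dome: Domed purple onion piece, 73 mm along x, 82 mm along y, 29 mm tall, on the board; bystander. Origin under its centre.

How it is judged:
At the end, for the whole second after the job is handed in: Pepper mill and oil bottle both stand on the board's top, upright (within 0.08 rad), at rest, their feet wholly on the board (2 mm over its edge allowed); mustard jar, salt shaker, spice jar and both onion pieces are within 25 mm of where they started (x of mill in the frame of board between -0.101 and 0.101 m and y of mill in the frame of board between -0.151 and 0.151 m and z of mill in the frame of board between 0.005 and 0.016 m and angle between each of mill, oil_bottle's own z axis and vertical below 0.08 rad and linear speed of each of mill, oil_bottle below 0.02 m/s and x of oil_bottle in the frame of board between -0.1075 and 0.1075 m and y of oil_bottle in the frame of board between -0.1575 and 0.1575 m and z of oil_bottle in the frame of board between 0.005 and 0.016 m and distance of each of mustard, onion_half, onion_dome, salt, spice_jar from where it was at the start of the episode below 0.025 m); the robot touches nothing.
It fails at once if the salt shaker or the mustard jar is displaced by more than 25 mm (distance of any of salt, mustard from where it was at the start of the episode above 0.025 m).
It fails at once if the spice jar or an onion piece is displaced by more than 25 mm (distance of any of spice_jar, onion_half, onion_dome from where it was at the start of the episode above 0.025 m).
It fails at once if the pepper mill is set down hard on the board (over 50 N) (contact force between mill and board above 50 N).
It fails at once if the oil bottle is set down hard on the board (over 50 N) (contact force between oil_bottle and board above 50 N).
It also fails if it takes over 72 s, if anything falls off the work surface, if the arm or the gripper's body presses on something with over 40 N, if the wrist force passes 120 N, or if a joint passes its speed limit or range.

### The arm

A 6-joint arm with a two-finger parallel gripper is mounted at the origin on a cart in front of the work surface, level with it; the furniture and walls round the work are solid. World frame = base frame: x ahead of the robot, y to its left, z up, the work surface at z = 0. Lengths are in m, angles in rad, forces in N, time in s.
With the tool pointing down it reaches from about 0.225 to 0.875 m from the base axis. Payload 3.4 kg.
Tool frame: the origin (TCP) lies at the very end of the fingers, on their centre line; the grasp point (between the pads) lies behind it (manip.grasp_offset is the z of the grasp point in the tool frame, in m); z points along the fingers, y is the line along which they close (so a half turn about z gives the same grasp; the last joint's range is limited). The gripper opens to 85 mm and grips with 20 to 120 N. Pads are 22 mm wide; open, the fingers measure 114 mm over their backs; the gripper's body (76 mm by 85 mm) begins 54 mm behind the grasp point. The pads swing forward as they close: fully open they stand 13 mm farther back than shut.
Start: joints at [-1.229, 0.276, 1.505, -0, 1.361, -0.121], TCP at [0.257, -0.515, 0.231] pointing down, gripper open.
Joint ranges: [-2.89, 2.89], [-0.75, 2.08], [0.22, 2.7], [-1.18, 4.32], [0.11, 2.71], [-2.7, 2.7]. Speed limits (rad/s): [2.57, 2.57, 3.14, 3.14, 3.14, 3.14].

### API

Orientations are given as a unit quaternion [w, x, y, z].
In Python, from rig import manip gives the robot as it stands.
- The arm moves only by the shell command python3 -m pendant 'ROWS' [FORCE]. ROWS is JSON, a list of rows, each an object of numbers: "dx", "dy", "dz": the shift along the tool's x, y, z in m; "rx", "ry", "rz": the turn, a rotation vector about the tool's x, y, z in degrees; "hand": the finger opening in m, from 0 to 0.0854. In form: [{"dx": .., "dy": .., "dz": .., "rx": .., "ry": .., "rz": .., "hand": ..}, ...]. A call has 1 to 12 rows; each row shifts and turns the commanded pose from where the row before left it, along the tool's axes as they then stand; what a row does not reach is not made up. A row lasts 1/12 s, in which the tool goes at most 41.7 mm and 7.16 degrees, less where a joint would pass 70% of its speed; a pose out of reach is approached as far as the arm can. A call is refused whole if a number of a shift passes 0.0417 or a number of a turn 7.16, either way. A call with a gripper value outside its range is refused whole. The fingers move at their own pace and stop on an object; FORCE is the grip in N (left out, the last holds). Time passes only in rows, so rows that do not move let the fingers close. It gives the time, the measured TCP pose, the force, the opening and the grip force at its end, in the units of the state.
- manip.get_state(): the state, without advancing time (a new reading comes with each control period).
- manip.get_image(name): name is "side" or "top" or "wrist"; returns a dict with "frame" (420x560x3 uint8, red, green, blue), "fx", "fy", "cx", "cy" (pixels), "position" and "attitude" of the camera in the world; the wrist camera has in their place "mount" (4x4, takes a point from camera to tool coordinates, whose origin is the TCP and whose axes are the flange's). Camera axes: x right, y up, looking along -z (the intrinsics and any distortion apply to the point x, -y, -z); pixel columns grow to the right and rows downward; lengths in m; the calibration is good to about 2 mm. A picture is of the moment at which its call begins: read the wrist's pose just before it. There is no depth.
- manip.sign_off(): hands the job in; it is judged then, once.
The state is a dict: "clock": time; "qpos": joint angles; "qd": joint speeds; "effort": joint torques, N m; "position": TCP position; "ee_rot": TCP orientation; "contact_force": force on the tool from outside, world axes, zero at the start; "moment": the same for the moment, N m; "width": finger opening in m; "gripper_force": force on a finger pad.
Only numpy, scipy, OpenCV 4.12 (cv2) and the standard library are available. Lean on these libraries where they do the work, as an engineer would, in place of code of your own. Each camera call takes 0.05 s, during which the arm holds its last target. There are 200 camera calls.

## Working session

There is one attempt and no reset: what is moved stays moved. The work goes in short steps, Python scripts to look and compute and a shell command to move; the robot and the scene stay as the last step left them, time stands still between calls to the robot, and variables do not carry over. Pictures are saved under pics/ and viewed, at most 10 in all, crops included, and the job is handed in when it is done.

```bash
mkdir -p pics; ls; python3 - <<'E'
from rig import manip
import cv2,numpy as np
print(manip.grasp_offset, manip.get_state())
for n in ["side","top","wrist"]:
    d=manip.get_image(n); cv2.imwrite(f"pics/{n}0.png",d["frame"][:,:,::-1])
    print(n,{k:(np.array(v).round(4).tolist()) for k,v in d.items() if k!="frame"})
E
```

```text
pics
-0.0187 {'clock': 0.0, 'qpos': array([-1.22901628e+00,  2.76599512e-01,  1.50612223e+00,  3.83692717e-05,
        1.36071482e+00, -1.20986906e-01]), 'qd': array([ 0.00027725, -0.00199837,  0.00226936,  0.00082353, -0.0013712 ,
        0.00134675]), 'effort': array([ 9.14729071e-06, -4.16765249e+01, -2.45805269e+01,  5.46781155e-05,
        1.08846888e-02,  2.17872577e-05]), 'position': array([ 0.2565313 , -0.51401512,  0.23044149]), 'ee_rot': array([-9.18408751e-04,  9.73350569e-01,  2.29320343e-01, -8.29290463e-05]), 'contact_force': array([ 0.3432778 ,  0.37579854, -0.12443191]), 'moment': array([-0.02352823, -0.00683151, -0.03608065]), 'gripper_force': 0.0, 'width': 0.08544854439194317}
side {'fx': 487.9392, 'fy': 487.9392, 'cx': 272.1671, 'cy': 212.3423, 'position': [0.1257, -0.5494, 1.2163], 'attitude': [0.9111, 0.2754, -0.0912, -0.2928]}
top {'fx': 416.4379, 'fy': 416.4379, 'cx': 282.3903, 'cy': 211.0086, 'position': [0.4574, 0.0335, 1.3236], 'attitude': [0.7171, 0.0131, -0.0345, -0.696]}
wrist {'fx': 356.8023, 'fy': 356.8023, 'cx': 281.499, 'cy': 206.7163, 'mount': [[0.0, 0.9625, 0.2711, 0.0679], [1.0, 0.0001, -0.0005, -0.0005], [-0.0005, 0.2711, -0.9625, -0.1436], [0.0, 0.0, 0.0, 1.0]]}
```

View pics/side0.png

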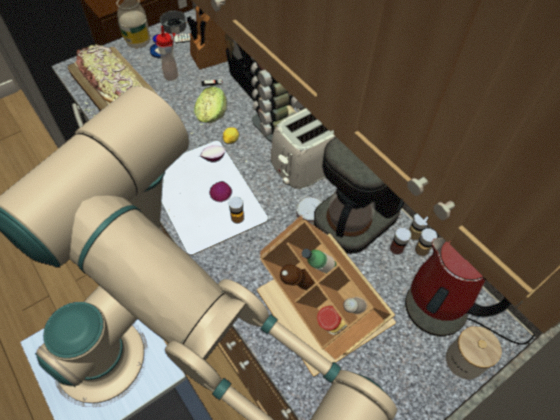

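View pics/top0.png

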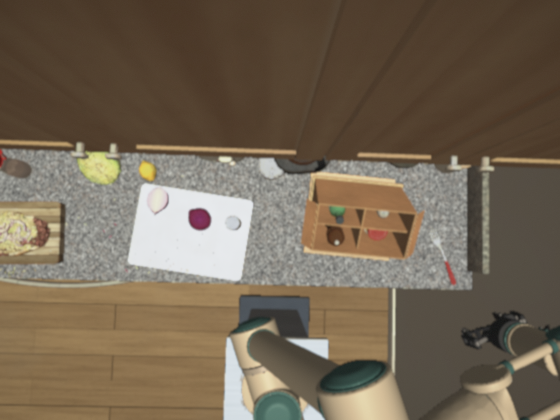

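Side view: carton at (325,290), mill knob (291,273), cap (319,258), mustard (328,317), salt (354,305). Top view: board centred near (191,231), carton mouth near (362,220); mill and bottle are in the left (+y) cells. Next, enlarged crops.

```bash
python3 - <<'E'
import cv2,numpy as np
s=cv2.imread("pics/side0.png");t=cv2.imread("pics/top0.png")
def crop(im,x,y,w,h,k):
    c=cv2.resize(im[y:y+h,x:x+w],None,fx=k,fy=k,interpolation=cv2.INTER_CUBIC)
    for i in range(0,w,20): cv2.putText(c,str(x+i),(i*k,10),0,.33,(0,255,255),1);cv2.line(c,(i*k,12),(i*k,18),(0,255,255),1)
    for i in range(0,h,20): cv2.putText(c,str(y+i),(0,i*k+4),0,.33,(0,255,255),1);cv2.line(c,(22,i*k),(28,i*k),(0,255,255),1)
    return c
a=crop(s,255,215,145,150,4)
cv2.imwrite("pics/c1.png",a)
b=crop(t,295,165,135,100,5);cv2.imwrite("pics/c2.png",b)
c=crop(s,155,130,120,125,3);d=crop(t,125,175,135,110,3)
o=np.zeros((max(c.shape[0],d.shape[0]),c.shape[1]+d.shape[1],3),np.uint8);o[:c.shape[0],:c.shape[1]]=c;o[:d.shape[0],c.shape[1]:]=d
cv2.imwrite("pics/c3.png",o)
E
```

```text
(no output)
```

View pics/c1.png

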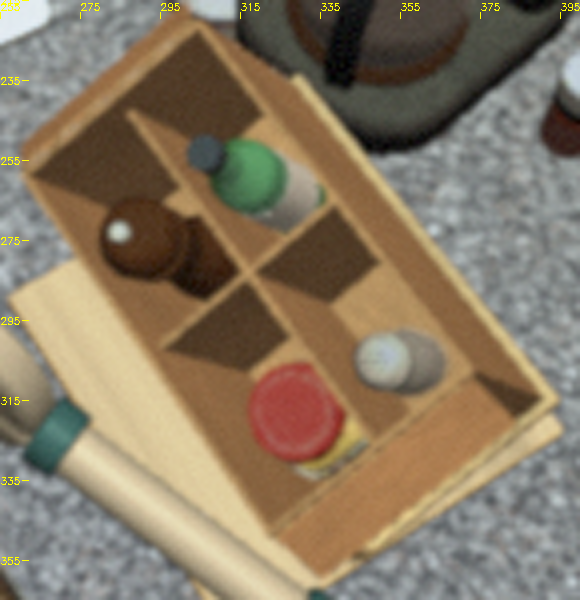

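View pics/c2.png

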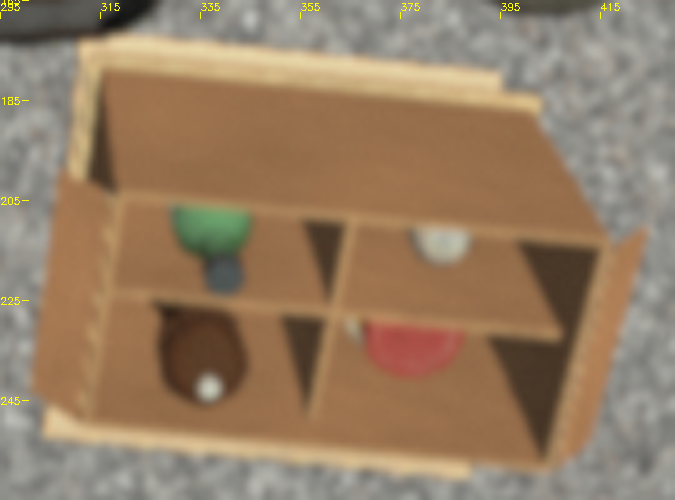

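View pics/c3.png

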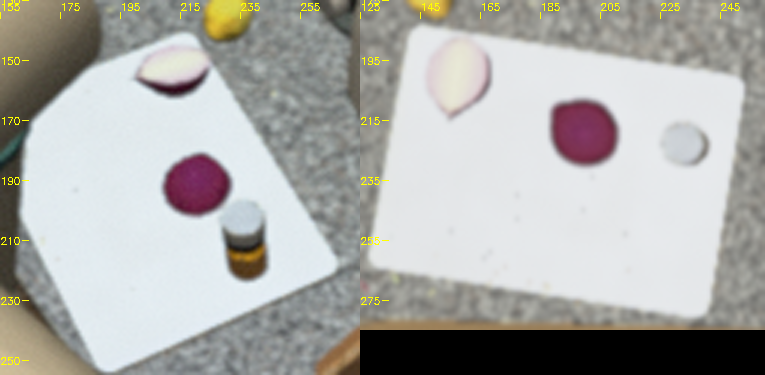

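c1/c2/c3: side view cap (306,253), mill knob (284.7,272.7), divider crossing (317.5,283). Top view cap (339.6,220), knob (336.8,242.6), crossing (361.4,227.8). The board's near half (low x) is free; the spice jar, dome and half onion stand in its rear half.

```bash
cat > h.py <<'E'
import numpy as np
from scipy.spatial.transform import Rotation as R
from scipy.optimize import least_squares
def rot(q): return R.from_quat([q[1],q[2],q[3],q[0]])
CAM={'s':(487.9392,272.1671,212.3423,[0.1257,-0.5494,1.2163],[0.9111,0.2754,-0.0912,-0.2928]),
 't':(416.4379,282.3903,211.0086,[0.4574,0.0335,1.3236],[0.7171,0.0131,-0.0345,-0.696])}
def proj(c,P):
    f,cx,cy,p,q=CAM[c] if isinstance(c,str) else c
    v=rot(q).inv().apply(np.atleast_2d(P)-p)
    return np.c_[cx+f*v[:,0]/-v[:,2], cy+f*v[:,1]/v[:,2]]
def tri(obs):
    r=least_squares(lambda P:np.concatenate([(proj(c,P)[0]-uv) for c,uv in obs]),[.5,0,.1])
    return r.x.round(4),r.fun.round(1)
def wristcam(d,s):
    m=d["mount"];T=rot(s["ee_rot"])
    q=(T*R.from_matrix(m[:3,:3])).as_quat()
    return (d["fx"],d["cx"],d["cy"],s["position"]+T.apply(m[:3,3]),[q[3],q[0],q[1],q[2]])
E
python3 - <<'E'
from h import *
for n,a,b in [("cap",(306,253),(339.6,220)),("knob",(284.7,272.7),(336.8,242.6)),("cross",(317.5,283),(361.4,227.8)),("frontmid",(296.2,301.7),(357.4,248)),
 ("spicecap",(236.3,202.3),(233,222.7)),("dome",(220.7,191.3),(199.7,219))]:
    print(n,*tri([('s',np.array(a)),('t',np.array(b))]))
ax=np.array([-.5,0,.866]);fr=np.array([.866,0,.5]);Y=np.array([0,1,0.])
def carton(p,pts):
    W=R.from_euler('z',p[2]); o=np.array([p[0],p[1],.026])  # lower front edge middle
    return W.apply([178*ax/1e3+ (72+a)/1e3*fr + b/1e3*Y for a,b in pts])+o
pts=[(0,0),(-72,0),(-72,130),(72,130),(72,-130),(-72,-130)]
S=[(317.5,283),(296.2,301.7),(260.5,257),(303,218),(394.2,315),(322.5,349.2)]
Tt=[(361.4,227.8),(357.4,248),(312,249),(318.6,202.6),(416.4,213),(404.6,257)]
f=lambda p:np.r_[(proj('s',carton(p,pts))-S),(proj('t',carton(p,pts))-Tt)].ravel()
r=least_squares(f,[.5,-.2,0],loss='soft_l1');print("carton",r.x.round(4),f(r.x).reshape(-1,2).round(1).tolist());print("mouth, cells FL RL",carton(r.x,[(0,0),(-35,64),(35,64)]).round(4))
bp=np.array([(128,178),(128,-178),(-128,-178),(-128,178)])/1e3
B=lambda p:R.from_euler('z',p[2]).apply(np.c_[bp,np.full(4,.01)])+[p[0],p[1],0]
f=lambda p:np.r_[proj('t',B(p))-[(141.7,183.3),(253.3,200),(240,281),(127,263.3)],(proj('s',B(p))[:3]-[(218.3,140.7),(267.7,218.3),(189.3,254.3)])].ravel()
r=least_squares(f,[.5,.3,0],loss='soft_l1');print("board",r.x.round(4),f(r.x).reshape(-1,2).round(1).tolist())
bp=B(r.x);print(bp.round(3))
E
```

```text
cap [ 0.5135 -0.1517  0.2242] [-0.2  0.   0.2 -0.2]
knob [ 0.4535 -0.1509  0.1914] [-0.3  0.   0.2 -0.3]
cross [ 0.4967 -0.2173  0.1962] [-0.7  0.1  0.5 -0.7]
frontmid [ 0.4404 -0.2143  0.1606] [-0.4  0.1  0.3 -0.4]
spicecap [0.5033 0.1408 0.0966] [-0.6  0.   0.3 -0.5]
dome [0.5145 0.2521 0.0159] [-0.5  0.   0.3 -0.4]
carton [ 0.5146 -0.2181 -0.0649] [[-3.3, -2.0], [-5.7, -0.6], [0.4, 1.2], [2.7, 1.0], [-19.1, -8.0], [1.1, -0.3], [1.7, 2.3], [1.0, 5.0], [-0.6, -0.4], [-0.1, -1.5], [1.1, -2.3], [0.5, 0.4]]
mouth, cells FL RL [[ 0.488  -0.2164  0.2161]
 [ 0.4619 -0.1505  0.1986]
 [ 0.5224 -0.1545  0.2336]]
board [ 0.4739  0.2804 -0.125 ] [[-0.4, -0.9], [0.0, -0.0], [0.4, -0.3], [-0.3, 0.0], [-0.8, -1.4], [1.0, 0.7], [-0.9, 1.1]]
[[0.623 0.441 0.01 ]
 [0.579 0.088 0.01 ]
 [0.325 0.12  0.01 ]
 [0.369 0.473 0.01 ]]
```

```bash
cat >> h.py <<'E'
from scipy.linalg import logm,expm
YAW=-0.065
def toolR(yaw,tilt):  # x ahead, y to -Y, z down, leaned
    return R.from_euler('z',yaw)*R.from_matrix(np.array([[np.cos(tilt),0,np.sin(tilt)],[0,-1,0],[np.sin(tilt),0,-np.cos(tilt)]]))
def rows(s,pos,Rt,N):
    T=np.eye(4);R0=rot(s["ee_rot"]);T[:3,:3]=(R0.inv()*Rt).as_matrix();T[:3,3]=R0.inv().apply(np.array(pos)-s["position"])
    D=np.real(expm(logm(T)/N))
    print(N,"x: mm",(D[:3,3]*1e3).round(1),"deg",np.degrees(R.from_matrix(D[:3,:3]).as_rotvec()).round(2),"| total mm",(T[:3,3]*1e3).round(1))
E
python3 - <<'E'
from h import *
from rig import manip
ax=np.array([-.5,0,.866]);fr=np.array([.866,0,.5]);Y=np.array([0,1,0.])
def carton(p,pts):
    W=R.from_euler('z',p[2]); o=np.array([p[0],p[1],.026])
    return W.apply([178*ax/1e3+ (72+a)/1e3*fr + b/1e3*Y for a,b in pts])+o
pts=[(0,0),(-72,130),(72,130),(72,-130),(-72,-130)]
S=[(317.5,283),(260.5,257),(303,218),(374,308.5),(322.5,349.2)]
Tt=[(361.4,227.8),(312,249),(318.6,202.6),(416.4,213),(404.6,257)]
f=lambda p:np.r_[(proj('s',carton(p,pts))-S),(proj('t',carton(p,pts))-Tt)].ravel()
r=least_squares(f,[.5,-.2,0],loss='soft_l1');print("carton",r.x.round(4),f(r.x).reshape(-1,2).round(1).tolist());print("mouth, mill, bottle axis at rim",carton(r.x,[(0,0),(-39,64),(24.5,64)]).round(4))
s=manip.get_state(); rows(s|{"position":s["position"]+[0,0,.08]},[.410,-.149,.275],toolR(YAW,np.pi/6),12)
E
```

```text
carton [ 0.5129 -0.2174 -0.0685] [[-4.1, -1.9], [-0.3, 1.2], [2.2, 1.1], [0.2, -1.2], [0.0, -0.1], [1.4, 3.0], [-1.0, 0.0], [-0.3, -1.0], [0.9, -1.5], [0.1, 1.1]]
mouth, mill, bottle axis at rim [[ 0.4863 -0.2156  0.2161]
 [ 0.457  -0.1494  0.1966]
 [ 0.5119 -0.1532  0.2284]]
12 x: mm [ 18.5 -27.3   7. ] deg [-0.67  2.44  2.46] | total mm [ 300.3 -258.2   36. ]
```

```bash
python3 -m pendant '[{"dz":-0.04},{"dz":-0.04},{}]' && python3 -m pendant '[{"dx":0.0185,"dy":-0.0273,"dz":0.007,"rx":-0.67,"ry":2.44,"rz":2.46},{"dx":0.0185,"dy":-0.0273,"dz":0.007,"rx":-0.67,"ry":2.44,"rz":2.46},{"dx":0.0185,"dy":-0.0273,"dz":0.007,"rx":-0.67,"ry":2.44,"rz":2.46},{"dx":0.0185,"dy":-0.0273,"dz":0.007,"rx":-0.67,"ry":2.44,"rz":2.46},{"dx":0.0185,"dy":-0.0273,"dz":0.007,"rx":-0.67,"ry":2.44,"rz":2.46},{"dx":0.0185,"dy":-0.0273,"dz":0.007,"rx":-0.67,"ry":2.44,"rz":2.46},{"dx":0.0185,"dy":-0.0273,"dz":0.007,"rx":-0.67,"ry":2.44,"rz":2.46},{"dx":0.0185,"dy":-0.0273,"dz":0.007,"rx":-0.67,"ry":2.44,"rz":2.46},{"dx":0.0185,"dy":-0.0273,"dz":0.007,"rx":-0.67,"ry":2.44,"rz":2.46},{"dx":0.0185,"dy":-0.0273,"dz":0.007,"rx":-0.67,"ry":2.44,"rz":2.46},{"dx":0.0185,"dy":-0.0273,"dz":0.007,"rx":-0.67,"ry":2.44,"rz":2.46},{"dx":0.0185,"dy":-0.0273,"dz":0.007,"rx":-0.67,"ry":2.44,"rz":2.46}]' && python3 -m pendant '[{},{}]' && python3 - <<'E'
from h import *
from rig import manip
import cv2,pickle
s=manip.get_state();d=manip.get_image("wrist")
pickle.dump((s,d),open("w1.pkl","wb"));cv2.imwrite("pics/w1.png",cv2.resize(d["frame"][:,:,::-1],(784,588)))
print(s["position"],s["qpos"]);rows(s,[.410,-.149,.275],toolR(YAW,np.pi/6),1)
c=wristcam(d,s);print("predicted knob, cap, mouth*1.4",(proj(c,[[.4535,-.151,.191],[.5135,-.1517,.224],[.486,-.2156,.216]])*1.4).round(0).tolist())
E
```

```text
invalid input
```

```bash
python3 -m pendant '[{"dz":-0.04},{"dz":-0.04},{"dz":0}]' && python3 -m pendant '[{"dx":0.0185,"dy":-0.0273,"dz":0.007,"rx":-0.67,"ry":2.44,"rz":2.46},{"dx":0.0185,"dy":-0.0273,"dz":0.007,"rx":-0.67,"ry":2.44,"rz":2.46},{"dx":0.0185,"dy":-0.0273,"dz":0.007,"rx":-0.67,"ry":2.44,"rz":2.46},{"dx":0.0185,"dy":-0.0273,"dz":0.007,"rx":-0.67,"ry":2.44,"rz":2.46},{"dx":0.0185,"dy":-0.0273,"dz":0.007,"rx":-0.67,"ry":2.44,"rz":2.46},{"dx":0.0185,"dy":-0.0273,"dz":0.007,"rx":-0.67,"ry":2.44,"rz":2.46},{"dx":0.0185,"dy":-0.0273,"dz":0.007,"rx":-0.67,"ry":2.44,"rz":2.46},{"dx":0.0185,"dy":-0.0273,"dz":0.007,"rx":-0.67,"ry":2.44,"rz":2.46},{"dx":0.0185,"dy":-0.0273,"dz":0.007,"rx":-0.67,"ry":2.44,"rz":2.46},{"dx":0.0185,"dy":-0.0273,"dz":0.007,"rx":-0.67,"ry":2.44,"rz":2.46},{"dx":0.0185,"dy":-0.0273,"dz":0.007,"rx":-0.67,"ry":2.44,"rz":2.46},{"dx":0.0185,"dy":-0.0273,"dz":0.007,"rx":-0.67,"ry":2.44,"rz":2.46}]' && python3 -m pendant '[{"dz":0},{"dz":0}]' && cat > look.py <<'E'
from h import *
from rig import manip
import cv2,pickle,sys
n=sys.argv[1]
s=manip.get_state();d=manip.get_image("wrist")
pickle.dump((s,d),open(n+".pkl","wb"));cv2.imwrite(f"pics/{n}.png",cv2.resize(d["frame"][:,:,::-1],(784,588)))
print(s["clock"],s["position"],s["qpos"])
c=wristcam(d,s);print("predicted knob, cap, mouth*1.4",(proj(c,[[.4535,-.151,.191],[.5135,-.1517,.224],[.486,-.2156,.216]])*1.4).round(0).tolist())
E
python3 look.py w1; python3 - <<'E'
from h import *
from rig import manip
rows(manip.get_state(),[.410,-.149,.275],toolR(YAW,np.pi/6),1)
E
```

```text
1 x: mm [ 300.3 -258.3  -44. ] deg [-7.99 29.31 29.52] | total mm [ 300.3 -258.3  -44. ]invalid input
```

```bash
cat > look.py <<'E'
from h import *
from rig import manip
import cv2,pickle,sys
n=sys.argv[1]
s=manip.get_state();d=manip.get_image("wrist")
pickle.dump((s,d),open(n+".pkl","wb"));cv2.imwrite(f"pics/{n}.png",cv2.resize(d["frame"][:,:,::-1],(784,588)))
print(s["clock"],s["position"],s["qpos"])
c=wristcam(d,s);print("predicted knob, cap, mouth*1.4",(proj(c,[[.4535,-.151,.191],[.5135,-.1517,.224],[.486,-.2156,.216]])*1.4).round(0).tolist())
E
python3 -m pendant '[{"dx":0,"dy":0,"dz":-0.04,"rx":0,"ry":0,"rz":0,"hand":0.085},{"dx":0,"dy":0,"dz":-0.04,"rx":0,"ry":0,"rz":0,"hand":0.085}]'; python3 -m pendant '[{"dx":0,"dy":0,"dz":0,"rx":0,"ry":0,"rz":0}]'
```

```text
clock: 0.32
position: [0.256, -0.5124, 0.3088]
ee_rot: [-0.004, 0.973, 0.229, -0.0]
contact_force: [0.1, -2.0, 1.6]
width: 0.085
gripper_force: 0.0invalid input
```

```bash
python3 -m pendant '[{"dx":0.0185,"dy":-0.0273,"dz":0.007,"rx":-0.67,"ry":2.44,"rz":2.46,"hand":0.085},{"dx":0.0185,"dy":-0.0273,"dz":0.007,"rx":-0.67,"ry":2.44,"rz":2.46,"hand":0.085},{"dx":0.0185,"dy":-0.0273,"dz":0.007,"rx":-0.67,"ry":2.44,"rz":2.46,"hand":0.085},{"dx":0.0185,"dy":-0.0273,"dz":0.007,"rx":-0.67,"ry":2.44,"rz":2.46,"hand":0.085},{"dx":0.0185,"dy":-0.0273,"dz":0.007,"rx":-0.67,"ry":2.44,"rz":2.46,"hand":0.085},{"dx":0.0185,"dy":-0.0273,"dz":0.007,"rx":-0.67,"ry":2.44,"rz":2.46,"hand":0.085},{"dx":0.0185,"dy":-0.0273,"dz":0.007,"rx":-0.67,"ry":2.44,"rz":2.46,"hand":0.085},{"dx":0.0185,"dy":-0.0273,"dz":0.007,"rx":-0.67,"ry":2.44,"rz":2.46,"hand":0.085},{"dx":0.0185,"dy":-0.0273,"dz":0.007,"rx":-0.67,"ry":2.44,"rz":2.46,"hand":0.085},{"dx":0.0185,"dy":-0.0273,"dz":0.007,"rx":-0.67,"ry":2.44,"rz":2.46,"hand":0.085},{"dx":0.0185,"dy":-0.0273,"dz":0.007,"rx":-0.67,"ry":2.44,"rz":2.46,"hand":0.085},{"dx":0.0185,"dy":-0.0273,"dz":0.007,"rx":-0.67,"ry":2.44,"rz":2.46,"hand":0.085}]' && python3 -m pendant '[{"dx":0,"dy":0,"dz":0,"rx":0,"ry":0,"rz":0,"hand":0.085},{"dx":0,"dy":0,"dz":0,"rx":0,"ry":0,"rz":0,"hand":0.085}]'; python3 look.py w1; python3 - <<'E'
from h import *
from rig import manip
rows(manip.get_state(),[.410,-.149,.275],toolR(YAW,np.pi/6),1)
E
```

```text
clock: 1.32
position: [0.4105, -0.148, 0.2746]
ee_rot: [0.009, 0.965, -0.033, 0.26]
contact_force: [0.3, -0.4, 0.4]
width: 0.085
gripper_force: 0.0
clock: 1.48
position: [0.4105, -0.147, 0.2746]
ee_rot: [0.009, 0.966, -0.029, 0.259]
contact_force: [1.1, -0.2, 0.7]
width: 0.0847
gripper_force: 0.0
1.4833 [ 0.41049841 -0.14698682  0.27460909] [-0.79822058 -0.21981972  2.03637721  0.41977606  0.96324328  0.65310982]
predicted knob, cap, mouth*1.4 [[396.0, 301.0], [391.0, 159.0], [530.0, 213.0]]
1 x: mm [-0.5  0.3 -0.4] deg [0.1  0.   0.22] | total mm [-0.5  0.3 -0.4]
```

View pics/w1.png

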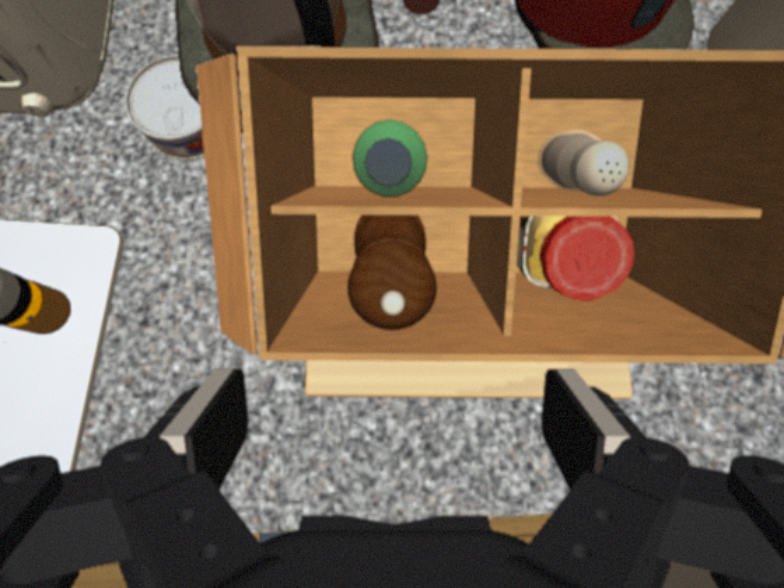

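Wrist view: knob (393,302), cap (388,161), crossing (518,211), rim parallel to the picture – within 2–3 px of prediction. Combine all three views and plan the descent.

```bash
python3 - <<'E'
from h import *
import pickle
s,d=pickle.load(open("w1.pkl","rb"));c=wristcam(d,s);A=np.array
W=lambda x,y:A([x,y])/1.4
k=tri([('s',A((284.7,272.7))),('t',A((336.8,242.6))),(c,W(393,302))]);print("knob",k)
b=tri([('s',A((306,253))),('t',A((339.6,220))),(c,W(388,161))]);print("cap",b)
ax=R.from_euler('z',YAW).apply([-.5,0,.866])
# TCP targets: grasp point 29 mm below the mill top; TCP 18.7 deeper
Rt=toolR(YAW,np.pi/6)
rows(s,k[0]-ax*(.029+.0187),Rt,1); rows(s,k[0]-ax*(-.02),Rt,1)
E
```

```text
knob (array([ 0.4534, -0.1495,  0.1892]), array([-0.8,  0. , -0.5, -0.3,  0.2, -0.1]))
cap (array([ 0.5137, -0.1506,  0.2217]), array([-0.5,  0.2, -0.4, -0.3,  0.2, -0.1]))
1 x: mm [ -5.5  -0.3 143.2] deg [-0.01  0.01  0.32] | total mm [ -5.5  -0.3 143.2]
1 x: mm [-5.5 -0.3 75.5] deg [-0.01  0.01  0.32] | total mm [-5.5 -0.3 75.5]
```

```bash
python3 -m pendant '[{"dx":-0.0055,"dy":0,"dz":0.01,"rx":0,"ry":0,"rz":0.3,"hand":0.07},{"dx":0,"dy":0,"dz":0.02,"rx":0,"ry":0,"rz":0,"hand":0.07},{"dx":0,"dy":0,"dz":0.02,"rx":0,"ry":0,"rz":0,"hand":0.07},{"dx":0,"dy":0,"dz":0.02,"rx":0,"ry":0,"rz":0,"hand":0.07},{"dx":0,"dy":0,"dz":0.015,"rx":0,"ry":0,"rz":0,"hand":0.07},{"dx":0,"dy":0,"dz":0.015,"rx":0,"ry":0,"rz":0,"hand":0.07},{"dx":0,"dy":0,"dz":0.01,"rx":0,"ry":0,"rz":0,"hand":0.07},{"dx":0,"dy":0,"dz":0.01,"rx":0,"ry":0,"rz":0,"hand":0.07}]' && python3 -m pendant '[{"dx":0,"dy":0,"dz":0.01,"rx":0,"ry":0,"rz":0,"hand":0.07},{"dx":0,"dy":0,"dz":0.01,"rx":0,"ry":0,"rz":0,"hand":0.07},{"dx":0,"dy":0,"dz":0.007,"rx":0,"ry":0,"rz":0,"hand":0.07},{"dx":0,"dy":0,"dz":0,"rx":0,"ry":0,"rz":0,"hand":0.07}]' && python3 -m pendant '[{"dx":0,"dy":0,"dz":0,"rx":0,"ry":0,"rz":0,"hand":0.03},{"dx":0,"dy":0,"dz":0,"rx":0,"ry":0,"rz":0,"hand":0.03},{"dx":0,"dy":0,"dz":0,"rx":0,"ry":0,"rz":0,"hand":0.03},{"dx":0,"dy":0,"dz":0,"rx":0,"ry":0,"rz":0,"hand":0.03},{"dx":0,"dy":0,"dz":0,"rx":0,"ry":0,"rz":0,"hand":0.03},{"dx":0,"dy":0,"dz":0,"rx":0,"ry":0,"rz":0,"hand":0.03}]' 50
```

```text
clock: 2.2
position: [0.4661, -0.1556, 0.1673]
ee_rot: [0.009, 0.965, -0.035, 0.258]
contact_force: [0.5, 0.5, 0.3]
width: 0.0699
gripper_force: 0.0
clock: 2.53
position: [0.4793, -0.1557, 0.1435]
ee_rot: [0.009, 0.966, -0.035, 0.258]
contact_force: [0.4, -0.0, 0.0]
width: 0.0699
gripper_force: 0.0
clock: 3.03
position: [0.4794, -0.1542, 0.1455]
ee_rot: [0.009, 0.965, -0.034, 0.259]
contact_force: [-2.7, 0.9, 4.7]
width: 0.0467
gripper_force: 50.8
```

```bash
python3 -m pendant '[{"dx":0.001,"dy":0,"dz":-0.005,"rx":0,"ry":0,"rz":0,"hand":0.03},{"dx":0.002,"dy":0,"dz":-0.01,"rx":0,"ry":0,"rz":0,"hand":0.03},{"dx":0,"dy":0,"dz":-0.015,"rx":0,"ry":0,"rz":0,"hand":0.03},{"dx":0,"dy":0,"dz":-0.015,"rx":0,"ry":0,"rz":0,"hand":0.03},{"dx":0,"dy":0,"dz":-0.015,"rx":0,"ry":0,"rz":0,"hand":0.03}]' && python3 -m pendant '[{"dx":0,"dy":0,"dz":-0.02,"rx":0,"ry":0,"rz":0,"hand":0.03},{"dx":0,"dy":0,"dz":-0.02,"rx":0,"ry":0,"rz":0,"hand":0.03},{"dx":0,"dy":0,"dz":-0.02,"rx":0,"ry":0,"rz":0,"hand":0.03},{"dx":0,"dy":0,"dz":-0.02,"rx":0,"ry":0,"rz":0,"hand":0.03},{"dx":0,"dy":0,"dz":-0.02,"rx":0,"ry":0,"rz":0,"hand":0.03},{"dx":0,"dy":0,"dz":-0.02,"rx":0,"ry":0,"rz":0,"hand":0.03},{"dx":0,"dy":0,"dz":-0.02,"rx":0,"ry":0,"rz":0,"hand":0.03},{"dx":0,"dy":0,"dz":0,"rx":0,"ry":0,"rz":0,"hand":0.03}]' && python3 - <<'E'
from h import *
from rig import manip
import cv2
s=manip.get_state();print(s["qpos"],s["position"])
# board target, mill (.423,.357)
rows(s,[.40,-.10,.34],toolR(0.0,0),6)
d=manip.get_image("side");cv2.imwrite("pics/side1.png",d["frame"][150:400,150:450,::-1])
E
```

```text
clock: 3.45
position: [0.4512, -0.1521, 0.1985]
ee_rot: [0.009, 0.965, -0.034, 0.258]
contact_force: [0.4, -0.2, -1.9]
width: 0.0465
gripper_force: 51.3
clock: 4.12
position: [0.382, -0.1487, 0.3231]
ee_rot: [0.012, 0.965, -0.034, 0.261]
contact_force: [1.5, 0.2, -1.3]
width: 0.0464
gripper_force: 51.3
[-0.88664188 -0.29594201  1.96445763  0.41512243  1.12470945  0.63953206] [ 0.38199791 -0.14874984  0.32312004]
6 x: mm [ 3.4 -8.2 -1.9] deg [ 0.23 -5.04 -0.65] | total mm [ 21.1 -49.8  -7.5]
```

View pics/side1.png

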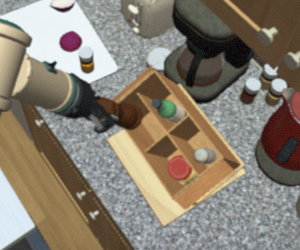

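```bash
python3 -m pendant '[{"dx":0.0034,"dy":-0.0082,"dz":-0.005,"rx":0.23,"ry":-5.04,"rz":-0.65,"hand":0.03},{"dx":0.0034,"dy":-0.0082,"dz":-0.005,"rx":0.23,"ry":-5.04,"rz":-0.65,"hand":0.03},{"dx":0.0034,"dy":-0.0082,"dz":-0.005,"rx":0.23,"ry":-5.04,"rz":-0.65,"hand":0.03},{"dx":0.0034,"dy":-0.0082,"dz":-0.005,"rx":0.23,"ry":-5.04,"rz":-0.65,"hand":0.03},{"dx":0.0034,"dy":-0.0082,"dz":-0.005,"rx":0.23,"ry":-5.04,"rz":-0.65,"hand":0.03},{"dx":0.0034,"dy":-0.0082,"dz":-0.005,"rx":0.23,"ry":-5.04,"rz":-0.65,"hand":0.03},{"dx":0,"dy":0,"dz":0,"rx":0,"ry":0,"rz":0,"hand":0.03}]' && python3 - <<'E'
from h import *
from rig import manip
s=manip.get_state();print(s["qpos"],s["position"])
rows(s,[.423,.357,.30],toolR(0.0,0),15)
E
```

```text
clock: 4.75
position: [0.3987, -0.0976, 0.3523]
ee_rot: [-0.004, 1.0, 0.003, -0.003]
contact_force: [0.8, 0.4, -1.5]
width: 0.0461
gripper_force: 51.4
[-0.41415102 -0.02388842  1.56885274  0.00475308  1.60539199  1.15073781] [ 0.39872941 -0.09757123  0.35233525]
15 x: mm [  1.7 -30.3   3.6] deg [-0.03  0.02  0.02] | total mm [  27.3 -454.    55.8]
```

```bash
python3 -m pendant '[{"dx":0.0017,"dy":-0.02,"dz":0,"rx":0,"ry":0,"rz":0,"hand":0.03},{"dx":0.0017,"dy":-0.03,"dz":0,"rx":0,"ry":0,"rz":0,"hand":0.03},{"dx":0.0017,"dy":-0.03,"dz":0,"rx":0,"ry":0,"rz":0,"hand":0.03},{"dx":0.0017,"dy":-0.03,"dz":0,"rx":0,"ry":0,"rz":0,"hand":0.03},{"dx":0.0017,"dy":-0.03,"dz":0,"rx":0,"ry":0,"rz":0,"hand":0.03},{"dx":0.0017,"dy":-0.03,"dz":0,"rx":0,"ry":0,"rz":0,"hand":0.03},{"dx":0.0017,"dy":-0.03,"dz":0.005,"rx":0,"ry":0,"rz":0,"hand":0.03},{"dx":0.0017,"dy":-0.03,"dz":0.005,"rx":0,"ry":0,"rz":0,"hand":0.03},{"dx":0.0017,"dy":-0.03,"dz":0.005,"rx":0,"ry":0,"rz":0,"hand":0.03},{"dx":0.0017,"dy":-0.03,"dz":0.005,"rx":0,"ry":0,"rz":0,"hand":0.03},{"dx":0.0017,"dy":-0.03,"dz":0.005,"rx":0,"ry":0,"rz":0,"hand":0.03},{"dx":0.0017,"dy":-0.03,"dz":0.005,"rx":0,"ry":0,"rz":0,"hand":0.03}]' && python3 -m pendant '[{"dx":0.002,"dy":-0.03,"dz":0.008,"rx":0,"ry":0,"rz":0,"hand":0.03},{"dx":0.002,"dy":-0.03,"dz":0.008,"rx":0,"ry":0,"rz":0,"hand":0.03},{"dx":0.002,"dy":-0.03,"dz":0.009,"rx":0,"ry":0,"rz":0,"hand":0.03},{"dx":0,"dy":-0.014,"dz":0,"rx":0,"ry":0,"rz":0,"hand":0.03},{"dx":0,"dy":0,"dz":0,"rx":0,"ry":0,"rz":0,"hand":0.03},{"dx":0,"dy":0,"dz":0,"rx":0,"ry":0,"rz":0,"hand":0.03}]' && python3 - <<'E'
from h import *
from rig import manip
import cv2
s=manip.get_state();print(s["qpos"],s["position"])
rows(s,[.423,.357,.145],toolR(0.0,0),1)
print("foot px side,top at -119",proj('s',s["position"]-[0,0,.119]),proj('t',s["position"]-[0,0,.119]))
d=manip.get_image("side")["frame"][100:300,100:300,::-1];e=manip.get_image("top")["frame"][150:350,100:300,::-1]
cv2.imwrite("pics/p1.png",np.hstack([cv2.resize(d,(400,400)),cv2.resize(e,(400,400))]))
E
```

```text
clock: 5.75
position: [0.4135, 0.2526, 0.3242]
ee_rot: [-0.003, 1.0, 0.001, -0.002]
contact_force: [-0.2, -0.1, -1.5]
width: 0.0463
gripper_force: 51.7
clock: 6.25
position: [0.4197, 0.3552, 0.3005]
ee_rot: [-0.002, 1.0, 0.001, -0.002]
contact_force: [-0.7, -0.8, -1.4]
width: 0.0466
gripper_force: 51.8
[0.57162647 0.20724904 1.42949604 0.00621144 1.5067238  2.13957365] [0.41966771 0.35516296 0.3005129 ]
1 x: mm [  4.1  -1.2 155.5] deg [-0.24  0.28  0.14] | total mm [  4.1  -1.2 155.5]
foot px side,top at -119 [[166.71159519 147.9633305 ]] [[150.05493484 249.44296181]]
```

View pics/p1.png

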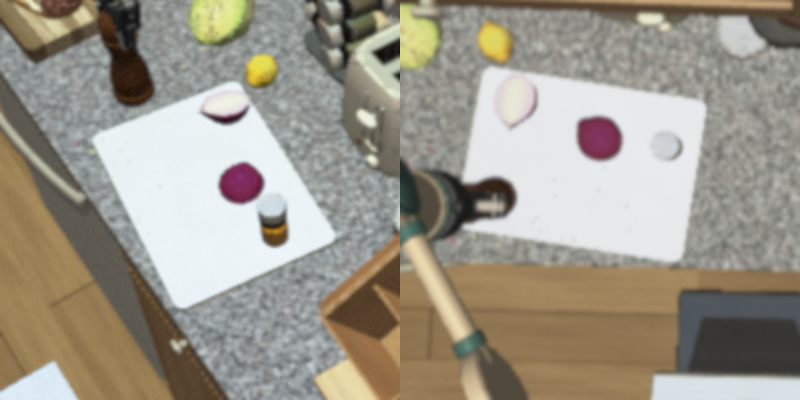

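```bash
python3 -m pendant '[{"dx":0.002,"dy":0,"dz":0.015,"rx":0,"ry":0,"rz":0,"hand":0.03},{"dx":0.002,"dy":0,"dz":0.02,"rx":0,"ry":0,"rz":0,"hand":0.03},{"dx":0,"dy":0,"dz":0.02,"rx":0,"ry":0,"rz":0,"hand":0.03},{"dx":0,"dy":0,"dz":0.02,"rx":0,"ry":0,"rz":0,"hand":0.03},{"dx":0,"dy":0,"dz":0.02,"rx":0,"ry":0,"rz":0,"hand":0.03},{"dx":0,"dy":0,"dz":0.02,"rx":0,"ry":0,"rz":0,"hand":0.03},{"dx":0,"dy":0,"dz":0.02,"rx":0,"ry":0,"rz":0,"hand":0.03},{"dx":0,"dy":0,"dz":0.015,"rx":0,"ry":0,"rz":0,"hand":0.03},{"dx":0,"dy":0,"dz":0.005,"rx":0,"ry":0,"rz":0,"hand":0.03},{"dx":0,"dy":0,"dz":0,"rx":0,"ry":0,"rz":0,"hand":0.03},{"dx":0,"dy":0,"dz":0,"rx":0,"ry":0,"rz":0,"hand":0.03}]' && python3 -m pendant '[{"dx":0,"dy":0,"dz":0.003,"rx":0,"ry":0,"rz":0,"hand":0.03},{"dx":0,"dy":0,"dz":0.003,"rx":0,"ry":0,"rz":0,"hand":0.03},{"dx":0,"dy":0,"dz":0.002,"rx":0,"ry":0,"rz":0,"hand":0.03},{"dx":0,"dy":0,"dz":0,"rx":0,"ry":0,"rz":0,"hand":0.03}]' && python3 -m pendant '[{"dx":0,"dy":0,"dz":0.002,"rx":0,"ry":0,"rz":0,"hand":0.03},{"dx":0,"dy":0,"dz":0.001,"rx":0,"ry":0,"rz":0,"hand":0.03},{"dx":0,"dy":0,"dz":0,"rx":0,"ry":0,"rz":0,"hand":0.03}]'
```

```text
clock: 7.27
position: [0.4241, 0.3562, 0.1475]
ee_rot: [-0.003, 1.0, 0.0, -0.001]
contact_force: [0.5, 0.1, -1.4]
width: 0.0464
gripper_force: 51.8
clock: 7.6
position: [0.4233, 0.3567, 0.1385]
ee_rot: [-0.003, 1.0, 0.001, -0.002]
contact_force: [0.0, -0.7, -2.1]
width: 0.0462
gripper_force: 51.8
clock: 7.85
position: [0.4232, 0.3567, 0.1353]
ee_rot: [-0.003, 1.0, 0.001, -0.002]
contact_force: [-1.1, 0.6, -1.9]
width: 0.0465
gripper_force: 51.8
```

```bash
python3 -m pendant '[{"dx":0,"dy":0,"dz":0.002,"rx":0,"ry":0,"rz":0,"hand":0.03},{"dx":0,"dy":0,"dz":0.0015,"rx":0,"ry":0,"rz":0,"hand":0.03},{"dx":0,"dy":0,"dz":0,"rx":0,"ry":0,"rz":0,"hand":0.03}]' && python3 -m pendant '[{"dx":0,"dy":0,"dz":0.001,"rx":0,"ry":0,"rz":0,"hand":0.03},{"dx":0,"dy":0,"dz":0.001,"rx":0,"ry":0,"rz":0,"hand":0.03},{"dx":0,"dy":0,"dz":0,"rx":0,"ry":0,"rz":0,"hand":0.03}]'
```

```text
clock: 8.1
position: [0.4232, 0.3566, 0.1317]
ee_rot: [-0.003, 1.0, 0.001, -0.002]
contact_force: [-0.2, -0.6, -2.1]
width: 0.0463
gripper_force: 51.8
clock: 8.35
position: [0.4233, 0.3567, 0.1298]
ee_rot: [-0.003, 1.0, 0.001, -0.002]
contact_force: [-0.2, -0.2, -2.4]
width: 0.0466
gripper_force: 51.8
```

```bash
python3 -m pendant '[{"dx":0,"dy":0,"dz":0.001,"rx":0,"ry":0,"rz":0,"hand":0.03},{"dx":0,"dy":0,"dz":0,"rx":0,"ry":0,"rz":0,"hand":0.03}]' && python3 -m pendant '[{"dx":0,"dy":0,"dz":0.001,"rx":0,"ry":0,"rz":0,"hand":0.03},{"dx":0,"dy":0,"dz":0,"rx":0,"ry":0,"rz":0,"hand":0.03}]'
```

```text
clock: 8.52
position: [0.4233, 0.3567, 0.1289]
ee_rot: [-0.003, 1.0, 0.001, -0.002]
contact_force: [0.3, 0.0, -1.8]
width: 0.0466
gripper_force: 51.8
clock: 8.68
position: [0.4233, 0.3567, 0.1279]
ee_rot: [-0.003, 1.0, 0.001, -0.002]
contact_force: [0.1, -0.1, -1.8]
width: 0.0465
gripper_force: 51.8
```

```bash
python3 -m pendant '[{"dx":0,"dy":0,"dz":0.001,"rx":0,"ry":0,"rz":0,"hand":0.03},{"dx":0,"dy":0,"dz":0,"rx":0,"ry":0,"rz":0,"hand":0.03}]' |sed -n '2p;4p' && python3 -m pendant '[{"dx":0,"dy":0,"dz":0.001,"rx":0,"ry":0,"rz":0,"hand":0.03},{"dx":0,"dy":0,"dz":0,"rx":0,"ry":0,"rz":0,"hand":0.03}]'|sed -n '2p;4p'
```

```text
position: [0.4236, 0.3569, 0.1272]
contact_force: [-0.2, 0.8, -0.5]
position: [0.4241, 0.357, 0.127]
contact_force: [-0.5, -0.5, 4.3]
```

```bash
python3 -m pendant '[{"dx":0,"dy":0,"dz":0,"rx":0,"ry":0,"rz":0,"hand":0.055},{"dx":0,"dy":0,"dz":0,"rx":0,"ry":0,"rz":0,"hand":0.065},{"dx":0,"dy":0,"dz":0,"rx":0,"ry":0,"rz":0,"hand":0.08},{"dx":0,"dy":0,"dz":0,"rx":0,"ry":0,"rz":0,"hand":0.08}]' && python3 -m pendant '[{"dx":0,"dy":0,"dz":-0.015,"rx":0,"ry":0,"rz":0,"hand":0.08},{"dx":0,"dy":0,"dz":-0.02,"rx":0,"ry":0,"rz":0,"hand":0.08},{"dx":0,"dy":0,"dz":-0.03,"rx":0,"ry":0,"rz":0,"hand":0.08},{"dx":0,"dy":0,"dz":-0.035,"rx":0,"ry":0,"rz":0,"hand":0.08},{"dx":0,"dy":0,"dz":-0.035,"rx":0,"ry":0,"rz":0,"hand":0.08},{"dx":0,"dy":0,"dz":-0.035,"rx":0,"ry":0,"rz":0,"hand":0.08},{"dx":0,"dy":0,"dz":-0.02,"rx":0,"ry":0,"rz":0,"hand":0.08},{"dx":0,"dy":0,"dz":0,"rx":0,"ry":0,"rz":0,"hand":0.08}]' && python3 - <<'E'
from h import *
from rig import manip
import cv2,pickle
s=manip.get_state();d=manip.get_image("wrist");c=wristcam(d,s)
print("wrist pred knob",proj(c,[.423,.357,.18]),"top pred",proj('t',[.423,.357,.18]))
cv2.imwrite("pics/p2.png",cv2.resize(d["frame"][:,:,::-1],(560,420)))
# bottle: cap at (.5137,-.1506,.2217)
ax=R.from_euler('z',YAW).apply([-.5,0,.866]);Rt=toolR(YAW,np.pi/6)
pre=np.array([.5137,-.1506,.2217])+ax*.06;print("pre",pre)
rows(s,[.42,-.12,.34],toolR(YAW,0),13)
rows(s|{"position":np.array([.42,-.12,.34]),"ee_rot":toolR(YAW,0).as_quat()[[3,0,1,2]]},pre,Rt,6)
E
```

```text
clock: 9.35
position: [0.4232, 0.3568, 0.1259]
ee_rot: [-0.003, 1.0, 0.001, -0.002]
contact_force: [0.5, 0.3, 0.1]
width: 0.08
gripper_force: 0.0
clock: 10.02
position: [0.4261, 0.357, 0.3216]
ee_rot: [-0.006, 1.0, 0.001, 0.003]
contact_force: [0.7, 0.6, 0.7]
width: 0.0802
gripper_force: 0.0
wrist pred knob [[283.47316761 196.54952312]] top pred [[149.59278491 248.17599478]]
pre [ 0.48376335 -0.14865137  0.27366   ]
13 x: mm [ 0.6 36.7 -1.7] deg [-0.05 -0.02  0.29] | total mm [ -6.7 476.7 -24.1]
6 x: mm [ 8.4  4.1 13.3] deg [0. 5. 0.] | total mm [65.5 24.4 66.3]
```

View pics/p2.png

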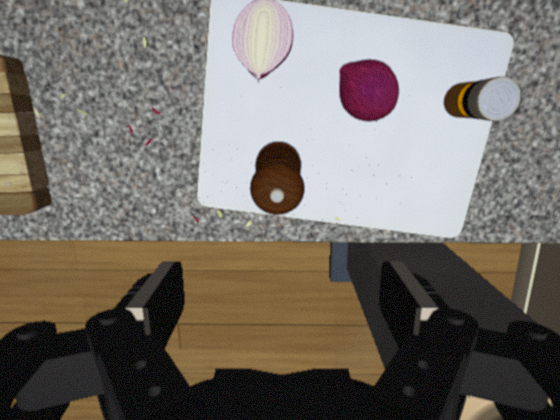

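Mill stands upright on the board (foot (279,165), well inside the edges; others untouched). Now the bottle.

```bash
python3 -m pendant '[{"dx":0,"dy":0.02,"dz":-0.005,"rx":0,"ry":0,"rz":0.3,"hand":0.05},{"dx":0,"dy":0.034,"dz":-0.005,"rx":0,"ry":0,"rz":0.3,"hand":0.05},{"dx":0,"dy":0.034,"dz":-0.005,"rx":0,"ry":0,"rz":0.3,"hand":0.05},{"dx":0,"dy":0.034,"dz":-0.005,"rx":0,"ry":0,"rz":0.3,"hand":0.05},{"dx":0,"dy":0.034,"dz":0,"rx":0,"ry":0,"rz":0.3,"hand":0.05},{"dx":0,"dy":0.034,"dz":0,"rx":0,"ry":0,"rz":0.3,"hand":0.05},{"dx":0,"dy":0.034,"dz":0,"rx":0,"ry":0,"rz":0.3,"hand":0.05},{"dx":0,"dy":0.034,"dz":0,"rx":0,"ry":0,"rz":0.3,"hand":0.05},{"dx":0,"dy":0.034,"dz":0,"rx":0,"ry":0,"rz":0.3,"hand":0.05},{"dx":0,"dy":0.034,"dz":0,"rx":0,"ry":0,"rz":0.3,"hand":0.05},{"dx":0,"dy":0.034,"dz":0,"rx":0,"ry":0,"rz":0.3,"hand":0.05},{"dx":0,"dy":0.034,"dz":0,"rx":0,"ry":0,"rz":0.3,"hand":0.05}]' && python3 -m pendant '[{"dx":0,"dy":0.034,"dz":0,"rx":0,"ry":0,"rz":0,"hand":0.05},{"dx":0,"dy":0.034,"dz":0,"rx":0,"ry":0,"rz":0,"hand":0.05},{"dx":0,"dy":0.014,"dz":0,"rx":0,"ry":0,"rz":0,"hand":0.05},{"dx":0,"dy":0,"dz":0,"rx":0,"ry":0,"rz":0,"hand":0.05}]' && python3 - <<'E'
from h import *
from rig import manip
rows(manip.get_state(),[.4838,-.1487,.2737],toolR(YAW,np.pi/6),6)
E
```

```text
clock: 11.07
position: [0.4116, -0.0395, 0.3318]
ee_rot: [-0.003, 1.0, -0.031, -0.004]
contact_force: [1.7, -0.5, 0.6]
width: 0.05
gripper_force: 0.0
clock: 11.4
position: [0.407, -0.1228, 0.331]
ee_rot: [-0.003, 0.999, -0.033, -0.004]
contact_force: [-0.1, 0.3, -0.0]
width: 0.05
gripper_force: 0.0
6 x: mm [10.9  3.5 12.2] deg [-0.05  5.08 -0.03] | total mm [78.8 21.1 56.6]
```

```bash
python3 -m pendant '[{"dx":0.0109,"dy":0.0035,"dz":0.0122,"rx":0,"ry":5.08,"rz":0,"hand":0.05},{"dx":0.0109,"dy":0.0035,"dz":0.0122,"rx":0,"ry":5.08,"rz":0,"hand":0.05},{"dx":0.0109,"dy":0.0035,"dz":0.0122,"rx":0,"ry":5.08,"rz":0,"hand":0.05},{"dx":0.0109,"dy":0.0035,"dz":0.0122,"rx":0,"ry":5.08,"rz":0,"hand":0.05},{"dx":0.0109,"dy":0.0035,"dz":0.0122,"rx":0,"ry":5.08,"rz":0,"hand":0.05},{"dx":0.0109,"dy":0.0035,"dz":0.0122,"rx":0,"ry":5.08,"rz":0,"hand":0.05},{"dx":0,"dy":0,"dz":0,"rx":0,"ry":0,"rz":0,"hand":0.05},{"dx":0,"dy":0,"dz":0,"rx":0,"ry":0,"rz":0,"hand":0.05}]' && python3 - <<'E'
from h import *
from rig import manip
s=manip.get_state();Rt=toolR(YAW,np.pi/6);ax=-Rt.apply([0,0,1])
rows(s,np.array([.5137,-.1506,.2217])-ax*.030,Rt,1)
E
```

```text
clock: 12.07
position: [0.4836, -0.144, 0.2743]
ee_rot: [0.004, 0.966, -0.031, 0.258]
contact_force: [-0.5, -0.2, 0.7]
width: 0.0496
gripper_force: 0.0
1 x: mm [ 0.2  5.5 90.7] deg [-0.55  0.05 -0.11] | total mm [ 0.2  5.5 90.7]
```

```bash
python3 -m pendant '[{"dx":0,"dy":0.004,"dz":0,"rx":-0.5,"ry":0,"rz":0,"hand":0.05},{"dx":0,"dy":0,"dz":0.015,"rx":0,"ry":0,"rz":0,"hand":0.05},{"dx":0,"dy":0,"dz":0.015,"rx":0,"ry":0,"rz":0,"hand":0.05},{"dx":0,"dy":0,"dz":0.015,"rx":0,"ry":0,"rz":0,"hand":0.05},{"dx":0,"dy":0,"dz":0.015,"rx":0,"ry":0,"rz":0,"hand":0.05},{"dx":0,"dy":0,"dz":0.01,"rx":0,"ry":0,"rz":0,"hand":0.05},{"dx":0,"dy":0,"dz":0,"rx":0,"ry":0,"rz":0,"hand":0.05}]' && python3 -m pendant '[{"dx":0,"dy":0,"dz":0.01,"rx":0,"ry":0,"rz":0,"hand":0.05},{"dx":0,"dy":0,"dz":0.01,"rx":0,"ry":0,"rz":0,"hand":0.05},{"dx":0,"dy":0,"dz":0,"rx":0,"ry":0,"rz":0,"hand":0.05}]' && python3 - <<'E'
from h import *
from rig import manip
s=manip.get_state();Rt=toolR(YAW,np.pi/6);ax=-Rt.apply([0,0,1])
rows(s,np.array([.5137,-.1506,.2217])-ax*.030,Rt,1)
E
python3 -m pendant '[{"dx":0,"dy":0,"dz":0,"rx":0,"ry":0,"rz":0,"hand":0.01},{"dx":0,"dy":0,"dz":0,"rx":0,"ry":0,"rz":0,"hand":0.01},{"dx":0,"dy":0,"dz":0,"rx":0,"ry":0,"rz":0,"hand":0.01},{"dx":0,"dy":0,"dz":0,"rx":0,"ry":0,"rz":0,"hand":0.01},{"dx":0,"dy":0,"dz":0,"rx":0,"ry":0,"rz":0,"hand":0.01},{"dx":0,"dy":0,"dz":0,"rx":0,"ry":0,"rz":0,"hand":0.01},{"dx":0,"dy":0,"dz":0,"rx":0,"ry":0,"rz":0,"hand":0.01}]' 60
```

```text
clock: 12.65
position: [0.5209, -0.1514, 0.2146]
ee_rot: [0.009, 0.965, -0.031, 0.259]
contact_force: [-0.4, -1.1, -0.7]
width: 0.05
gripper_force: 0.0
clock: 12.9
position: [0.5304, -0.1524, 0.1973]
ee_rot: [0.009, 0.965, -0.031, 0.26]
contact_force: [0.2, -0.6, 0.4]
width: 0.0499
gripper_force: 0.0
1 x: mm [-2.3 -0.7  0.5] deg [ 0.05 -0.14  0.  ] | total mm [-2.3 -0.7  0.5]
clock: 13.48
position: [0.5303, -0.1527, 0.1991]
ee_rot: [0.01, 0.965, -0.032, 0.261]
contact_force: [-1.6, 0.4, 3.4]
width: 0.0204
gripper_force: 58.5
```

```bash
python3 -m pendant '[{"dx":0.001,"dy":0,"dz":-0.005,"rx":0,"ry":0,"rz":0,"hand":0.01},{"dx":0.002,"dy":0,"dz":-0.01,"rx":0,"ry":0,"rz":0,"hand":0.01},{"dx":0,"dy":0,"dz":-0.015,"rx":0,"ry":0,"rz":0,"hand":0.01},{"dx":0,"dy":0,"dz":-0.015,"rx":0,"ry":0,"rz":0,"hand":0.01},{"dx":0,"dy":0,"dz":-0.015,"rx":0,"ry":0,"rz":0,"hand":0.01}]' && python3 -m pendant '[{"dx":0,"dy":0,"dz":-0.02,"rx":0,"ry":0,"rz":0,"hand":0.01},{"dx":0,"dy":0,"dz":-0.02,"rx":0,"ry":0,"rz":0,"hand":0.01},{"dx":0,"dy":0,"dz":-0.02,"rx":0,"ry":0,"rz":0,"hand":0.01},{"dx":0,"dy":0,"dz":-0.02,"rx":0,"ry":0,"rz":0,"hand":0.01},{"dx":0,"dy":0,"dz":-0.02,"rx":0,"ry":0,"rz":0,"hand":0.01},{"dx":0,"dy":0,"dz":-0.02,"rx":0,"ry":0,"rz":0,"hand":0.01},{"dx":0,"dy":0,"dz":-0.02,"rx":0,"ry":0,"rz":0,"hand":0.01},{"dx":0,"dy":0,"dz":-0.01,"rx":0,"ry":0,"rz":0,"hand":0.01},{"dx":0,"dy":0,"dz":0,"rx":0,"ry":0,"rz":0,"hand":0.01}]' && python3 - <<'E'
from h import *
from rig import manip
s=manip.get_state();print(s["qpos"])
rows(s,[.405,-.10,.375],toolR(0,0),7)
E
```

```text
clock: 13.9
position: [0.5017, -0.1504, 0.2517]
ee_rot: [0.009, 0.965, -0.031, 0.26]
contact_force: [1.1, 0.5, -2.6]
width: 0.0205
gripper_force: 58.7
clock: 14.65
position: [0.4267, -0.1461, 0.3836]
ee_rot: [0.011, 0.965, -0.032, 0.262]
contact_force: [1.5, -0.3, -2.5]
width: 0.0204
gripper_force: 58.9
[-0.75229315 -0.24832466  1.79227069  0.34817064  1.19128331  0.82115196]
7 x: mm [-3.6 -6.5  0.1] deg [ 0.18 -4.33 -0.52] | total mm [-25.6 -44.5  -5.2]
```

```bash
python3 -m pendant '[{"dx":-0.0036,"dy":-0.0065,"dz":0,"rx":0.18,"ry":-4.33,"rz":-0.52,"hand":0.01},{"dx":-0.0036,"dy":-0.0065,"dz":0,"rx":0.18,"ry":-4.33,"rz":-0.52,"hand":0.01},{"dx":-0.0036,"dy":-0.0065,"dz":0,"rx":0.18,"ry":-4.33,"rz":-0.52,"hand":0.01},{"dx":-0.0036,"dy":-0.0065,"dz":0,"rx":0.18,"ry":-4.33,"rz":-0.52,"hand":0.01},{"dx":-0.0036,"dy":-0.0065,"dz":0,"rx":0.18,"ry":-4.33,"rz":-0.52,"hand":0.01},{"dx":-0.0036,"dy":-0.0065,"dz":0,"rx":0.18,"ry":-4.33,"rz":-0.52,"hand":0.01},{"dx":-0.0036,"dy":-0.0065,"dz":0,"rx":0.18,"ry":-4.33,"rz":-0.52,"hand":0.01},{"dx":0,"dy":0,"dz":0,"rx":0,"ry":0,"rz":0,"hand":0.01}]' && python3 -m pendant '[{"dx":0,"dy":-0.02,"dz":0,"rx":0,"ry":0,"rz":0,"hand":0.01},{"dx":0,"dy":-0.03,"dz":0,"rx":0,"ry":0,"rz":0,"hand":0.01},{"dx":0,"dy":-0.03,"dz":0,"rx":0,"ry":0,"rz":0,"hand":0.01},{"dx":0,"dy":-0.03,"dz":0,"rx":0,"ry":0,"rz":0,"hand":0.01},{"dx":0,"dy":-0.03,"dz":0,"rx":0,"ry":0,"rz":0,"hand":0.01},{"dx":0,"dy":-0.03,"dz":0,"rx":0,"ry":0,"rz":0,"hand":0.01},{"dx":0,"dy":-0.03,"dz":0,"rx":0,"ry":0,"rz":0,"hand":0.01},{"dx":0,"dy":-0.03,"dz":0,"rx":0,"ry":0,"rz":0,"hand":0.01},{"dx":0,"dy":-0.03,"dz":0.01,"rx":0,"ry":0,"rz":0,"hand":0.01},{"dx":0,"dy":-0.03,"dz":0.01,"rx":0,"ry":0,"rz":0,"hand":0.01},{"dx":0,"dy":-0.02,"dz":0.01,"rx":0,"ry":0,"rz":0,"hand":0.01},{"dx":0,"dy":0,"dz":0,"rx":0,"ry":0,"rz":0,"hand":0.01}]' && python3 - <<'E'
from h import *
from rig import manip
import cv2
s=manip.get_state();print(s["qpos"])
rows(s,[.406,.218,.17],toolR(0,0),1)
P=s["position"]-[0,0,.142];print("foot px",proj('s',P),proj('t',P))
d=manip.get_image("side")["frame"][100:300,100:300,::-1];e=manip.get_image("top")["frame"][150:350,100:300,::-1]
cv2.imwrite("pics/p3.png",np.hstack([cv2.resize(d,(400,400)),cv2.resize(e,(400,400))]))
E
```

```text
clock: 15.32
position: [0.4071, -0.0983, 0.372]
ee_rot: [-0.003, 1.0, 0.002, -0.003]
contact_force: [0.0, 0.2, -1.9]
width: 0.0199
gripper_force: 59.0
clock: 16.32
position: [0.4038, 0.2139, 0.3421]
ee_rot: [-0.003, 1.0, 0.002, -0.002]
contact_force: [-0.7, -1.1, -2.4]
width: 0.0203
gripper_force: 59.2
[0.32924612 0.04924659 1.51866976 0.00667267 1.57644098 1.89571933]
1 x: mm [  3.   -3.2 172.1] deg [-0.31  0.27  0.25] | total mm [  3.   -3.2 172.1]
foot px [[186.37931877 179.22707148]] [[201.14454103 257.07390294]]
```

View pics/p3.png

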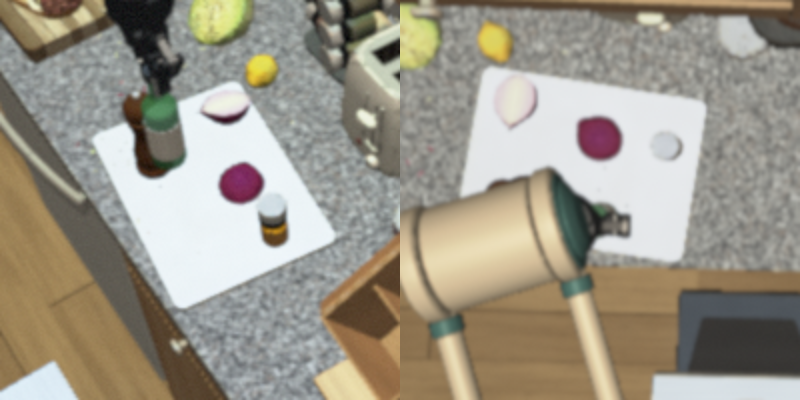

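```bash
python3 -m pendant '[{"dx":0.002,"dy":-0.003,"dz":0.015,"rx":0,"ry":0,"rz":0,"hand":0.01},{"dx":0,"dy":0,"dz":0.02,"rx":0,"ry":0,"rz":0,"hand":0.01},{"dx":0,"dy":0,"dz":0.02,"rx":0,"ry":0,"rz":0,"hand":0.01},{"dx":0,"dy":0,"dz":0.02,"rx":0,"ry":0,"rz":0,"hand":0.01},{"dx":0,"dy":0,"dz":0.02,"rx":0,"ry":0,"rz":0,"hand":0.01},{"dx":0,"dy":0,"dz":0.02,"rx":0,"ry":0,"rz":0,"hand":0.01},{"dx":0,"dy":0,"dz":0.02,"rx":0,"ry":0,"rz":0,"hand":0.01},{"dx":0,"dy":0,"dz":0.02,"rx":0,"ry":0,"rz":0,"hand":0.01},{"dx":0,"dy":0,"dz":0.01,"rx":0,"ry":0,"rz":0,"hand":0.01},{"dx":0,"dy":0,"dz":0.007,"rx":0,"ry":0,"rz":0,"hand":0.01},{"dx":0,"dy":0,"dz":0,"rx":0,"ry":0,"rz":0,"hand":0.01},{"dx":0,"dy":0,"dz":0,"rx":0,"ry":0,"rz":0,"hand":0.01}]' && python3 -m pendant '[{"dx":0,"dy":0,"dz":0.003,"rx":0,"ry":0,"rz":0,"hand":0.01},{"dx":0,"dy":0,"dz":0.003,"rx":0,"ry":0,"rz":0,"hand":0.01},{"dx":0,"dy":0,"dz":0.003,"rx":0,"ry":0,"rz":0,"hand":0.01},{"dx":0,"dy":0,"dz":0.002,"rx":0,"ry":0,"rz":0,"hand":0.01},{"dx":0,"dy":0,"dz":0,"rx":0,"ry":0,"rz":0,"hand":0.01}]' |sed -n '2p;4p' &&  python3 -m pendant '[{"dx":0,"dy":0,"dz":0.001,"rx":0,"ry":0,"rz":0,"hand":0.01},{"dx":0,"dy":0,"dz":0.001,"rx":0,"ry":0,"rz":0,"hand":0.01},{"dx":0,"dy":0,"dz":0,"rx":0,"ry":0,"rz":0,"hand":0.01}]'|sed -n '2p;4p'
```

```text
clock: 17.42
position: [0.4074, 0.2137, 0.1735]
ee_rot: [-0.002, 1.0, -0.0, -0.0]
contact_force: [0.1, 0.4, -1.9]
width: 0.0204
gripper_force: 59.3
position: [0.4065, 0.2143, 0.1616]
contact_force: [-0.3, 0.1, -1.2]
position: [0.4067, 0.2144, 0.1599]
contact_force: [-0.4, -0.6, -2.5]
```

```bash
python3 -m pendant '[{"dx":0,"dy":0,"dz":0.0015,"rx":0,"ry":0,"rz":0,"hand":0.01},{"dx":0,"dy":0,"dz":0.0015,"rx":0,"ry":0,"rz":0,"hand":0.01},{"dx":0,"dy":0,"dz":0.0015,"rx":0,"ry":0,"rz":0,"hand":0.01},{"dx":0,"dy":0,"dz":0,"rx":0,"ry":0,"rz":0,"hand":0.01}]' |sed -n '2p;4p' &&  python3 -m pendant '[{"dx":0,"dy":0,"dz":0.001,"rx":0,"ry":0,"rz":0,"hand":0.01},{"dx":0,"dy":0,"dz":0.001,"rx":0,"ry":0,"rz":0,"hand":0.01},{"dx":0,"dy":0,"dz":0,"rx":0,"ry":0,"rz":0,"hand":0.01}]'|sed -n '2p;4p'
```

```text
position: [0.4065, 0.2143, 0.1551]
contact_force: [-0.6, 0.8, -1.9]
position: [0.4067, 0.2144, 0.1533]
contact_force: [-0.7, -0.9, -2.8]
```

```bash
python3 -m pendant '[{"dx":0,"dy":0,"dz":0.001,"rx":0,"ry":0,"rz":0,"hand":0.01},{"dx":0,"dy":0,"dz":0,"rx":0,"ry":0,"rz":0,"hand":0.01}]' |sed -n '2p;4p'
```

```text
position: [0.4067, 0.2144, 0.1523]
contact_force: [-0.8, -0.3, -2.1]
```

```bash
python3 -m pendant '[{"dx":0,"dy":0,"dz":0.001,"rx":0,"ry":0,"rz":0,"hand":0.01},{"dx":0,"dy":0,"dz":0,"rx":0,"ry":0,"rz":0,"hand":0.01}]' |sed -n '2p;4p'; python3 -m pendant '[{"dx":0,"dy":0,"dz":0.0008,"rx":0,"ry":0,"rz":0,"hand":0.01},{"dx":0,"dy":0,"dz":0,"rx":0,"ry":0,"rz":0,"hand":0.01}]' |sed -n '2p;4p'
```

```text
position: [0.4067, 0.2144, 0.1513]
contact_force: [0.5, -0.2, -2.1]
position: [0.4067, 0.2144, 0.1506]
contact_force: [0.2, 0.4, -2.1]
```

```bash
python3 -m pendant '[{"dx":0,"dy":0,"dz":0.001,"rx":0,"ry":0,"rz":0,"hand":0.01},{"dx":0,"dy":0,"dz":0,"rx":0,"ry":0,"rz":0,"hand":0.01}]' |sed -n '2p;4p'; python3 -m pendant '[{"dx":0,"dy":0,"dz":0.0008,"rx":0,"ry":0,"rz":0,"hand":0.01},{"dx":0,"dy":0,"dz":0,"rx":0,"ry":0,"rz":0,"hand":0.01}]' |sed -n '2p;4p'
```

```text
position: [0.4067, 0.2144, 0.1495]
contact_force: [-0.1, -0.3, -2.2]
position: [0.4067, 0.2144, 0.1487]
contact_force: [-0.0, -0.8, -2.4]
```

```bash
python3 -m pendant '[{"dx":0,"dy":0,"dz":0.001,"rx":0,"ry":0,"rz":0,"hand":0.01},{"dx":0,"dy":0,"dz":0,"rx":0,"ry":0,"rz":0,"hand":0.01}]' |sed -n '2p;4p'; python3 -m pendant '[{"dx":0,"dy":0,"dz":0.0008,"rx":0,"ry":0,"rz":0,"hand":0.01},{"dx":0,"dy":0,"dz":0,"rx":0,"ry":0,"rz":0,"hand":0.01}]' |sed -n '2p;4p'
```

```text
position: [0.4071, 0.2146, 0.1482]
contact_force: [0.0, 0.2, 0.4]
position: [0.4076, 0.2148, 0.1481]
contact_force: [-0.9, -0.3, 4.4]
```

```bash
python3 -m pendant '[{"dx":0,"dy":0,"dz":0,"rx":0,"ry":0,"rz":0,"hand":0.025},{"dx":0,"dy":0,"dz":0,"rx":0,"ry":0,"rz":0,"hand":0.035},{"dx":0,"dy":0,"dz":0,"rx":0,"ry":0,"rz":0,"hand":0.055},{"dx":0,"dy":0,"dz":0,"rx":0,"ry":0,"rz":0,"hand":0.055}]' && python3 -m pendant '[{"dx":0,"dy":0,"dz":-0.015,"rx":0,"ry":0,"rz":0,"hand":0.055},{"dx":0,"dy":0,"dz":-0.02,"rx":0,"ry":0,"rz":0,"hand":0.055},{"dx":0,"dy":0,"dz":-0.03,"rx":0,"ry":0,"rz":0,"hand":0.055},{"dx":0,"dy":0,"dz":-0.035,"rx":0,"ry":0,"rz":0,"hand":0.055},{"dx":0,"dy":0,"dz":-0.035,"rx":0,"ry":0,"rz":0,"hand":0.055},{"dx":0,"dy":0,"dz":-0.035,"rx":0,"ry":0,"rz":0,"hand":0.055},{"dx":0,"dy":0,"dz":-0.02,"rx":0,"ry":0,"rz":0,"hand":0.055},{"dx":0,"dy":0,"dz":0,"rx":0,"ry":0,"rz":0,"hand":0.055}]' && python3 - <<'E'
from h import *
from rig import manip
s=manip.get_state();d=manip.get_image("wrist");c=wristcam(d,s);f=d["frame"].astype(int)
uv=proj(c,[[.407,.215,.18],[.407,.215,.12],[.407,.215,.01],[.423,.357,.18]]).round(0);print(uv.tolist())
g=(f[...,1]>f[...,0]+25)&(f[...,1]>f[...,2]+10)
y,x=np.nonzero(g);print("green centroid",x.mean(),y.mean(),len(x),x.min(),x.max(),y.min(),y.max())
b=(f.max(2)<110)&(f[...,0]>f[...,2]+25);b[:, :60]=0;b[250:]=0
y,x=np.nonzero(b);print("brown",np.median(x),np.median(y),len(x))
E
```

```text
clock: 20.17
position: [0.4067, 0.2144, 0.147]
ee_rot: [-0.001, 1.0, 0.0, -0.001]
contact_force: [0.1, 0.3, 0.1]
width: 0.0547
gripper_force: 0.0
clock: 20.83
position: [0.4093, 0.2146, 0.342]
ee_rot: [-0.003, 1.0, 0.0, 0.004]
contact_force: [0.9, 0.6, -0.5]
width: 0.0551
gripper_force: 0.0
[[282.0, 191.0], [282.0, 178.0], [283.0, 163.0], [119.0, 172.0]]
green centroid 282.42075256556444 176.43899657924743 877 262 460 160 416
brown 175.0 143.0 5723
```

```bash
python3 -m pendant '[{"dx":0,"dy":0,"dz":0,"rx":0,"ry":0,"rz":0,"hand":0.055},{"dx":0,"dy":0,"dz":0,"rx":0,"ry":0,"rz":0,"hand":0.055},{"dx":0,"dy":0,"dz":0,"rx":0,"ry":0,"rz":0,"hand":0.055}]' >/dev/null; python3 -c "from rig import manip;print(manip.sign_off())"
```

```text
the job is handed in; nothing more can be done
None
```

I set the pepper mill and the oil bottle gently upright on the board, as far as the camera checks show, and handed the job in at about 21 s; sign-off gave no verdict.

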